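# Draw a batch of spacers from the bench hopper

## Task

Set the empty blue tray on the bench squarely under the hopper's chute, then draw the red-lipped slide gate out until it hits its end stop so that all four brass spacers drop into the tray. Push the gate fully shut again, then bring the tray with all its spacers to the yellow taped outline, leave it standing wholly inside and square with it, and let go. Leave everything else on the bench where it is.

Things in the scene. Friction and masses are not known exactly. Their poses are not given: they have to be found in the camera images.
- hopper: Fixed green bench hopper: a straight vertical chute, 68 mm square outside, 60 mm inside. Origin: on the bench below the chute's centre line; x away from the robot at yaw 0, y left, z up. Under the gate is free space open to left, right and front; behind, a 16 mm high foot (x = +80 to +180, y = -70 to +70 mm) carries a column. Above 135 mm it widens in x to +-72 mm (not in y); 226 mm high.
- chute_mouth (a point): Centre of the chute's mouth, at the underside of the gate, 60 mm above the bench, straight above the hopper's origin. The tray (38 mm high) passes below it.
- gate (a joint): Slide gate, in m: 0 fully shut, 0.066 at its end stop (chute wholly open). Slides along the hopper's -y axis, to the right, with about 4 N of friction and stays where it is left; no spring. Starts up to 8 mm open. Its plate is 60 mm wide, 6 mm thick, its top 66 mm above the bench; steel rails beside it, red stop blocks on them up to 75 mm above the bench.
- gate_lip (a point): Top middle of the gate's red upright lip at its outer end, 104 mm above the bench; 139 mm to the hopper's -y side of the chute centre when shut, 205 mm when fully out. The lip is 64 mm wide (hopper x), 10 mm thick (hopper y) and stands 38 mm above the gate plate. Free room between chute wall and lip, above the plate: 100 mm when shut.
- tray: Loose blue open-topped tray, 110 mm (x) by 160 mm (y), 38 mm high, walls and floor 4 mm, 0.2 to 0.42 kg empty. Origin: centre of its underside; z up. A blue upright fin stands on its +y end.
- tray_fin (a point): Grip point of the tray's fin, 106 mm along the tray's +y from its centre and 66 mm above the bench. The fin is 12 mm thick (tray x), from 80 to 126 mm along tray y, and 86 mm tall. Pinch it across tray x to slide the tray.
- outline: Yellow tape rectangle on the bench, flat (under 1 mm, nothing to bump), inside 150 mm (x) by 200 mm (y), tape 15 mm wide. Origin at its centre; axes along its sides. The tray's 160 mm length goes along its y, either way round; the fin may reach over the tape.
- spacer1: One of four alike loose brass spacers, plain cylinders 24 mm across and 24 mm long, 0.06 to 0.09 kg; origin at the centre of its underside (one end face). At the start it stands on the gate in the chute.
- spacer2: One of four alike loose brass spacers, plain cylinders 24 mm across and 24 mm long, 0.06 to 0.09 kg; origin at the centre of its underside (one end face). At the start it stands on the gate in the chute.
- spacer3: One of four alike loose brass spacers, plain cylinders 24 mm across and 24 mm long, 0.06 to 0.09 kg; origin at the centre of its underside (one end face). At the start it stands on the gate in the chute.
- spacer4: One of four alike loose brass spacers, plain cylinders 24 mm across and 24 mm long, 0.06 to 0.09 kg; origin at the centre of its underside (one end face). At the start it stands on the gate in the chute.
- screwdriver: Bystander, loose: red-handled screwdriver lying on the bench, about 200 mm long. Leave alone.
- mug: Bystander, loose: white ceramic mug, 76 mm across, 90 mm tall. Leave alone.
- cleaner: Bystander, loose: white plastic bottle with a blue label and red cap, 52 mm across, 105 mm tall. Leave alone.
- tape: Bystander, loose: grey tape roll lying flat, 90 mm across, 24 mm high. Leave alone.
- housing: Bystander, loose: black connector housing with three round studs, 70 x 90 x 44 mm. Leave alone.
- wrench: Bystander, loose: steel wrench lying flat on the bench. Leave alone.
- jar: Bystander, loose: amber glass jar, 60 mm across, 70 mm tall. Leave alone.

How it is judged (in metres and radians):
On the way, in this order (a step that is already met when the one before it is completed fails the run):
1. the tray stands on the bench under the chute (x of hopper in the frame of tray between -0.03 and 0.03 m and y of hopper in the frame of tray between -0.055 and 0.055 m and height (world z) of tray below 0.01 m), for 0.2 s.
2. the gate is drawn out to its end stop and all four spacers are in the tray under the chute (all of step 1 and value of joint gate above 0.062 m and x of spacer1 in the frame of tray between -0.053 and 0.053 m and y of spacer1 in the frame of tray between -0.078 and 0.078 m and z of spacer1 in the frame of tray between -0.005 and 0.05 m and x of spacer2 in the frame of tray between -0.053 and 0.053 m and y of spacer2 in the frame of tray between -0.078 and 0.078 m and z of spacer2 in the frame of tray between -0.005 and 0.05 m and x of spacer3 in the frame of tray between -0.053 and 0.053 m and y of spacer3 in the frame of tray between -0.078 and 0.078 m and z of spacer3 in the frame of tray between -0.005 and 0.05 m and x of spacer4 in the frame of tray between -0.053 and 0.053 m and y of spacer4 in the frame of tray between -0.078 and 0.078 m and z of spacer4 in the frame of tray between -0.005 and 0.05 m), for 0.2 s.
3. the gate is pushed fully shut with the spacers in the tray (value of joint gate below 0.005 m and x of spacer1 in the frame of tray between -0.053 and 0.053 m and y of spacer1 in the frame of tray between -0.078 and 0.078 m and z of spacer1 in the frame of tray between -0.005 and 0.05 m and x of spacer2 in the frame of tray between -0.053 and 0.053 m and y of spacer2 in the frame of tray between -0.078 and 0.078 m and z of spacer2 in the frame of tray between -0.005 and 0.05 m and x of spacer3 in the frame of tray between -0.053 and 0.053 m and y of spacer3 in the frame of tray between -0.078 and 0.078 m and z of spacer3 in the frame of tray between -0.005 and 0.05 m and x of spacer4 in the frame of tray between -0.053 and 0.053 m and y of spacer4 in the frame of tray between -0.078 and 0.078 m and z of spacer4 in the frame of tray between -0.005 and 0.05 m), for 0.2 s.
At the end, for the whole second after the job is handed in: The tray stands flat on the bench, released and still, its centre within 25 mm of the taped outline's centre along each side and its length within 0.3 rad of the outline's; all four spacers lie at rest in it; the gate is shut to within 6 mm (x of tray in the frame of outline between -0.025 and 0.025 m and y of tray in the frame of outline between -0.025 and 0.025 m and angle between the y axis of tray and the y axis of outline, either way round below 0.3 rad and angle between tray's own z axis and vertical below 0.1 rad and height (world z) of tray below 0.01 m and linear speed of tray below 0.02 m/s and value of joint gate below 0.006 m and x of spacer1 in the frame of tray between -0.053 and 0.053 m and y of spacer1 in the frame of tray between -0.078 and 0.078 m and z of spacer1 in the frame of tray between -0.005 and 0.05 m and x of spacer2 in the frame of tray between -0.053 and 0.053 m and y of spacer2 in the frame of tray between -0.078 and 0.078 m and z of spacer2 in the frame of tray between -0.005 and 0.05 m and x of spacer3 in the frame of tray between -0.053 and 0.053 m and y of spacer3 in the frame of tray between -0.078 and 0.078 m and z of spacer3 in the frame of tray between -0.005 and 0.05 m and x of spacer4 in the frame of tray between -0.053 and 0.053 m and y of spacer4 in the frame of tray between -0.078 and 0.078 m and z of spacer4 in the frame of tray between -0.005 and 0.05 m and linear speed of each of spacer1, spacer2, spacer3, spacer4 below 0.05 m/s); the robot touches nothing.
It fails at once if one of the bystanders (screwdriver, mug, cleaner bottle, tape roll, connector housing, wrench, jar) is moved by more than 30 mm (distance of any of screwdriver, mug, cleaner, tape, housing, wrench, jar from where it was at the start of the episode above 0.03 m).
It also fails if it takes over 69 s, if anything falls off the work surface, if the arm or the gripper's body presses on something with over 40 N, if the wrist force passes 120 N, or if a joint passes its speed limit or range.

## Robot

A 6-joint arm with a two-finger parallel gripper is mounted at the origin on the work surface. World frame = base frame: x ahead of the robot, y to its left, z up, the work surface at z = 0. Lengths are in mm, angles in rad, forces in N, time in s.
With the tool pointing down it reaches from about 300 to 775 mm from the base axis. Payload 14.6 kg.
Tool frame: the origin (TCP) lies midway between the tips of the shut fingers; the grasp point (between the pads) lies behind it (manip.grip_depth is the z of the grasp point in the tool frame, in mm); z points along the fingers, y is the line along which they close (so a half turn about z gives the same grasp; the last joint's range is limited). The gripper opens to 94 mm and grips with 3 to 60 N. Pads are 16 mm wide; open, the fingers measure 119 mm over their backs; the gripper's body (75 mm by 177 mm) begins 78 mm behind the grasp point.
Start: joints at [1.161, 0.3, 1.521, -0, 1.321, -0.067], TCP at [184.866, 517.99, 205.446] pointing down, gripper open.
Joint ranges: [-3.03, 3.03], [-0.79, 2.21], [0.23, 2.52], [-1.04, 4.18], [0, 3.07], [-2.55, 2.55]. Speed limits (rad/s): [2.22, 2.22, 2.57, 3.14, 3.14, 3.14].

## Interface

Orientations are given as [roll, pitch, yaw] about the fixed x, y, z axes, in that order (R = Rz(yaw) Ry(pitch) Rx(roll)).
In Python, from cell import manip, vision, sensors gives the robot as it stands (manip), with the cameras (vision) and the readings (sensors).
- The arm moves only by the shell command python3 nudge.py 'ROWS' [OPENING] [FORCE]. ROWS is a JSON list of rows, 1 to 5 of them, each of 6 numbers: dx, dy, dz in mm, then a rotation vector rx, ry, rz in rad; each row is the pose to reach, as a shift and turn from the pose commanded when the command began, along the tool's axes at that moment; what a row does not reach only later rows make up. A row lasts 1/10 s, in which the tool goes at most 50 mm and 0.15 rad, less where a joint would pass 70% of its speed; a pose out of reach is approached as far as the arm can. OPENING is the finger opening in mm, set as the command begins (- or left out keeps the last). The fingers move at their own pace and stop on an object; FORCE is the grip in N (left out, the last holds). Time passes only in rows, so rows that do not move let the fingers close. It prints the time, the measured TCP pose, the force, the opening and the grip force at its end. Input that does not fit is refused with a message, and nothing moves.
- sensors.read_state(): the state, without advancing time (a new reading comes with each control period).
- vision.camera(name): name is "side" or "top" or "wrist"; returns (picture, depth): 420x560x3 uint8, red, green, blue; 420x560 float32, mm along the optical axis (not along the pixel's ray), 0 where there is no reading.
- vision.camera_info(name): a dict with "K" (3x3 intrinsics, pixels), "dist" ([k1, k2, p1, p2, k3] as OpenCV has them; the pictures are not rectified), "rvec" (rotation vector, rad) and "tvec" (3), from world to camera coordinates, as OpenCV has them; the wrist camera has in their place "mount" (4x4, takes a point from camera to tool coordinates, whose origin is the TCP and whose axes are the flange's). Camera axes: x right, y down, z forward; pixel columns grow to the right and rows downward; lengths in mm; the calibration is good to about 2 mm. A picture is of the moment at which its call begins: read the wrist's pose just before it. camera_info takes no time and is no camera call.
- manip.sign_off(): hands the job in; it is judged then, once.
The state is a dict: "clock": time; "joints": joint angles; "qd": joint speeds; "effort": joint torques, N m; "eef_pos": TCP position; "eef_rot": TCP orientation; "wrist_force": force on the tool from outside, world axes, zero at the start; "moment": the same for the moment, N m; "finger_gap": finger opening in mm; "finger_force": force on a finger pad.
Only numpy, scipy, OpenCV 4.12 (cv2) and the standard library are available. Lean on these libraries where they do the work, as an engineer would, in place of code of your own. Each camera call takes 0.05 s, during which the arm holds its last target. There are 200 camera calls.

## Working session

There is one attempt and no reset: what is moved stays moved. The work goes in short steps, Python scripts to look and compute and a shell command to move; the robot and the scene stay as the last step left them, time stands still between calls to the robot, and variables do not carry over. Pictures are saved under pics/ and viewed, at most 10 in all, crops included, and the job is handed in when it is done.

```bash
ls; mkdir -p pics
python3 - <<'E'
from cell import manip, vision, sensors
import cv2, numpy as np
print(sensors.read_state(), manip.grip_depth)
for n in ("top","side"):
    im,d=vision.camera(n); cv2.imwrite(f"pics/{n}0.png",im[:,:,::-1]); np.savez(f"pics/{n}0.npz",im=im,d=d)
    print(n,vision.camera_info(n))
print(vision.camera_info("wrist"))
E
```

```text
cell.py
nudge.py
pics
{'clock': 0.0, 'joints': array([ 1.16136882e+00,  3.00457395e-01,  1.52158828e+00,  4.69310481e-06,
        1.32070366e+00, -6.66058717e-02]), 'qd': array([ 0.00026496, -0.00084386,  0.00088283,  0.00034825,  0.00054557,
        0.0016974 ]), 'effort': array([-6.49171470e-04, -5.31811881e+01, -3.52725291e+01,  7.07206596e-02,
        2.44758086e-02, -1.27267426e-04]), 'eef_pos': array([184.77839323, 517.74843806, 204.8908057 ]), 'eef_rot': array([-3.14043884e+00, -8.15204366e-05,  2.79876981e+00]), 'wrist_force': array([ 0.20187826, -0.04796633, -0.84870963]), 'moment': array([-0.01733193,  0.00112794, -0.00295676]), 'finger_force': 0.0, 'finger_gap': 94.0469531747236} -18.8
top {'K': array([[438.36836968,   0.        , 280.09682399],
       [  0.        , 438.36836968, 211.84290601],
       [  0.        ,   0.        ,   1.        ]]), 'dist': array([0.03310658, 0.        , 0.        , 0.        , 0.        ]), 'rvec': array([ 2.18558613, -2.18060109,  0.12933692]), 'tvec': array([ -53.23305432,  566.83868403, 1099.12383944])}
side {'K': array([[545.96690331,  
[... 225 characters left out ...]
ay([ 1.27542622, -2.35528027,  0.85602598]), 'tvec': array([ 291.78385075,  436.24657264, 1339.6246058 ])}
{'K': array([[303.39997218,   0.        , 279.37116506],
       [  0.        , 303.39997218, 206.1463575 ],
       [  0.        ,   0.        ,   1.        ]]), 'dist': array([-0.00446274,  0.        ,  0.        ,  0.        ,  0.        ]), 'mount': array([[ 8.96069082e-04, -9.71493588e-01, -2.37064139e-01,
         6.75207065e+01],
       [ 9.99999524e-01,  9.62112999e-04, -1.62900867e-04,
         6.78532851e-01],
       [ 3.86339637e-04, -2.37063880e-01,  9.71493987e-01,
        -1.79259073e+02],
       [ 0.00000000e+00,  0.00000000e+00,  0.00000000e+00,
         1.00000000e+00]])}
```

View pics/top0.png

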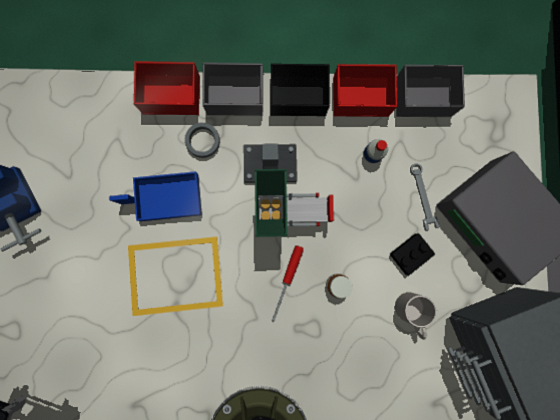

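View pics/side0.png

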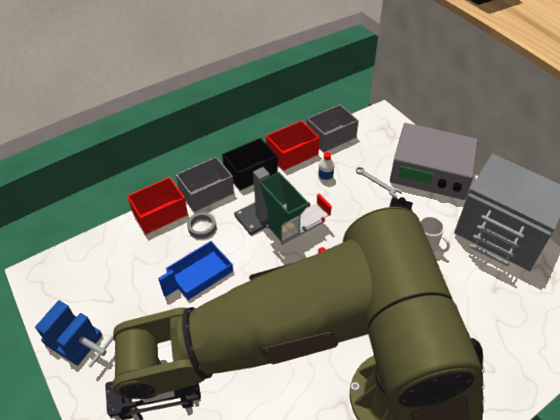

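The top view shows the tray at (168,197) with its fin pointing left. The hopper is at (270,205), the red lip at (331,208) and the outline at (176,276), with the screwdriver in front of the hopper. The side view agrees, with the tray at (200,270), the hopper at (283,205) and the lip at (323,206).

```bash
cat > h.py <<'E'
import cv2, numpy as np
from cell import manip, vision, sensors
def pose(info,T=None):
    if T is None:
        R=cv2.Rodrigues(info["rvec"])[0]; return R.T,-R.T@info["tvec"]   # cam->world, centre
    M=T@info["mount"]; return M[:3,:3],M[:3,3]
def rays(info,uv):
    p=cv2.undistortPoints(np.float64(uv).reshape(-1,1,2),info["K"],info["dist"]).reshape(-1,2)
    return np.c_[p,np.ones(len(p))]
def onplane(name,uv,z,T=None):
    i=vision.camera_info(name);R,c=pose(i,T);d=rays(i,uv)@R.T
    return c+d*((z-c[2])/d[:,2:])
def cloud(name,d,T=None):
    i=vision.camera_info(name);R,c=pose(i,T);v,u=np.mgrid[:d.shape[0],:d.shape[1]]
    return ((rays(i,np.c_[u.ravel(),v.ravel()])*d.reshape(-1,1))@R.T+c).reshape(d.shape+(3,))
def tri(uva,uvb,a="top",b="side"):
    P=[]
    for n,uv in((a,uva),(b,uvb)):
        i=vision.camera_info(n);R,c=pose(i);P.append((c,(rays(i,[uv])@R.T)[0]))
    (c1,d1),(c2,d2)=P;s=np.linalg.lstsq(np.c_[d1,-d2],c2-c1,rcond=None)[0]
    a,b=c1+s[0]*d1,c2+s[1]*d2
    return (a+b)/2,np.linalg.norm(a-b)
def mask(im,h0,h1,s=120,v=50):
    return cv2.inRange(cv2.cvtColor(im,cv2.COLOR_RGB2HSV),(h0,s,v),(h1,255,255))>0
def rect(xy):
    (c,wh,a)=cv2.minAreaRect(np.float32(xy)); return np.round(c,1),np.round(wh,1),round(a,2)
E
python3 - <<'E'
from h import *
for n in("top","side"):
    z=np.load(f"pics/{n}0.npz");im,d=z["im"],z["d"];P=cloud(n,d);ok=d>0
    print(n,"bench z",np.median(P[ok&mask(im,20,32,100,100)][:,2]))
    X=P[...,0];Y=P[...,1];Z=P[...,2]
    bl=ok&mask(im,105,128,120,30)&(X>300)&(Y<420)&(Y>100)&(Z<120)
    for lo,hi in((30,46),(60,110)):
        q=P[bl&(Z>lo)&(Z<hi)]; print("blue",lo,len(q),rect(q[:,:2]) if len(q) else 0,np.percentile(q[:,2],[5,50,98]).round(1), q.mean(0).round(1))
    if n=="top":
        yl=mask(im,18,34,100,100).astype(np.uint8); yl[:,300:]=0
        c=max(cv2.findContours(yl,cv2.RETR_EXTERNAL,cv2.CHAIN_APPROX_NONE)[0],key=cv2.contourArea)
        print("outline outer",rect(onplane(n,c.reshape(-1,2),0)[:,:2]))
    gr=ok&mask(im,65,95,80,20)&(abs(Y)<150)&(X>300)&(X<800)
    q=P[gr&(Z>212)&(Z<240)]; print("hopper top",rect(q[:,:2]),np.percentile(q[:,2],[5,50,95]))
    rd=ok&(mask(im,0,6,130,80)|mask(im,174,180,130,80))&(X>430)&(X<750)&(Y<0)&(Y>-250)
    q=P[rd&(Z>96)&(Z<112)];print("lip",len(q),rect(q[:,:2]),np.percentile(q[:,2],[5,50,95]),q.mean(0))
    q=P[rd&(Z>60)&(Z<85)];print("stops",len(q),q.mean(0) if len(q) else 0, rect(q[:,:2]) if len(q) else 0)
E
```

```text
top bench z 0.5653933530048789
blue 30 411 (array([605.1, 257.1]), array([109. , 200.1]), 6.06) [31.9 36.9 42.3] [602.  244.6  36.8]
blue 60 112 (array([595.9, 338.8]), array([10.1, 44.1]), 6.37) [65.3 84.  87.9] [595.1 337.2  81.1]
outline outer (array([403.9, 218.7]), array([179.8, 229.9]), 5.78)
hopper top (array([568.8, -27.3]), array([143.8,  66.4]), 0.41) [213.71372037 223.13344447 226.85149213]
lip 91 (array([ 570.9, -173.2]), array([61.1,  8.4]), 1.28) [ 98.79446726 103.35374631 106.38019315] [ 570.89536579 -172.65898613  103.10722565]
stops 20 [ 563.12734558 -143.33347563   74.30939846] (array([ 570.1, -143.4]), array([79.7,  5.7]), 1.19)
side bench z 635.0262815342004
blue 30 423 (array([604.5, 259.8]), array([115.9, 205.1]), 5.72) [30.7 36.9 44.9] [598.3 249.3  36.8]
blue 60 139 (array([595. , 340.2]), array([15.3, 44.8]), 11.02) [62.9 81.7 90.6] [592.9 339.7  78.9]
hopper top (array([568.8, -26.2]), array([145.9,  71.8]), 1.23) [213.34566763 222.15924202 228.551734  ]
lip 71 (array([ 568.5, -172. ]), array([62.5, 13.4]), 3.35) [ 97.29887423 104.03832111 108.9187284 ] [ 569.23178132 -170.8321049   103.61387481]
stops 49 [ 560.59425961 -164.04218488   76.99077439] (array([ 566. , -157.5]), array([69. , 38.4]), 1.94)
```

```bash
cat > go.py <<'E'
import sys,numpy as np
from scipy.spatial.transform import Rotation as Ro
from cell import manip, vision, sensors
# go.py x y z yaw : shift and turn, in tool axes, to that tool-down TCP pose
x,y,z,w=map(float,sys.argv[1:5]);s=sensors.read_state()
R=Ro.from_euler("xyz",s["eef_rot"])
print(R.inv().apply(np.array([x,y,z])-s["eef_pos"]).round(1),(R.inv()*Ro.from_euler("xyz",[np.pi,0,w])).as_rotvec().round(3),
 "| pos",s["eef_pos"].round(1),"rot",s["eef_rot"].round(3),"j",s["joints"].round(2),"F",s["wrist_force"].round(1),"gap",round(s["finger_gap"],1),round(s["finger_force"],1),"t",s["clock"])
E
python3 go.py 595.7 340.5 150 1.677
python3 nudge.py '[[-45,-3,0,0,0,0.12],[-90,-6,0,0,0,0.24],[-135,-9,0,0,0,0.36],[-180,-12,0,0,0,0.48],[-225,-15,0,0,0,0.6]]' 60
python3 go.py 595.7 340.5 150 1.677
```

```text
[-446.6  -28.8   54.9] [-1.000e-03  0.000e+00  1.122e+00] | pos [184.8 517.8 204.9] rot [-3.141 -0.     2.799] j [ 1.16  0.3   1.52  0.    1.32 -0.07] F [ 0.3 -0.8 -0.5] gap 93.6 0.0 t 0.1
clock: 0.6
eef_pos: [393.2, 427.1, 205.2]
eef_rot: [-3.141, 0.0, 2.194]
wrist_force: [-0.4, 0.2, -0.3]
finger_gap: 60.9
finger_force: 0.0
[-188.5  113.9   55.2] [-0.001  0.     0.517] | pos [393.2 427.1 205.2] rot [-3.141  0.     2.194] j [0.76 0.37 1.43 0.   1.34 0.14] F [-0.4  0.2 -0.3] gap 60.9 0.0 t 0.6
```

```bash
python3 nudge.py '[[-38,23,11,0,0,0.104],[-76,46,22,0,0,0.208],[-114,69,33,0,0,0.312],[-152,91,44,0,0,0.416],[-188.5,114,55,0,0,0.517]]'
python3 nudge.py '[[0,0,0,0,0,0]]'
python3 go.py 595.7 340.5 47 1.677
python3 - <<'E'
from h import *
from scipy.spatial.transform import Rotation as Ro
s=sensors.read_state();T=np.eye(4);T[:3,:3]=Ro.from_euler("xyz",s["eef_rot"]).as_matrix();T[:3,3]=s["eef_pos"]
im,d=vision.camera("wrist");cv2.imwrite("pics/w1.png",im[:,:,::-1]);P=cloud("wrist",d,T)
b=(d>0)&mask(im,105,128,120,30)&(P[...,2]>78)&(P[...,2]<95)&(abs(P[...,0]-596)<60)
q=P[b];print(len(q),rect(q[:,:2]),q.mean(0))
E
```

```text
clock: 1.1
eef_pos: [596.2, 341.5, 149.6]
eef_rot: [-3.141, 0.0, 1.677]
wrist_force: [-0.1, 0.3, -1.1]
finger_gap: 60.0
finger_force: 0.0
clock: 1.2
eef_pos: [597.6, 339.2, 146.9]
eef_rot: [-3.138, 0.002, 1.674]
wrist_force: [-0.3, -0.2, -0.6]
finger_gap: 59.9
finger_force: 0.0
[ 1.6 -1.4 99.9] [-0.004  0.002 -0.003] | pos [597.6 339.2 146.9] rot [-3.138e+00  2.000e-03  1.674e+00] j [ 0.46  0.66  1.13 -0.    1.35  0.36] F [-0.3 -0.2 -0.6] gap 59.9 0.0 t 1.2
730 (array([597.1, 340.6]), array([11.6, 45.7]), 6.41) [597.02512397 340.89510932  85.87977512]
```

View pics/w1.png

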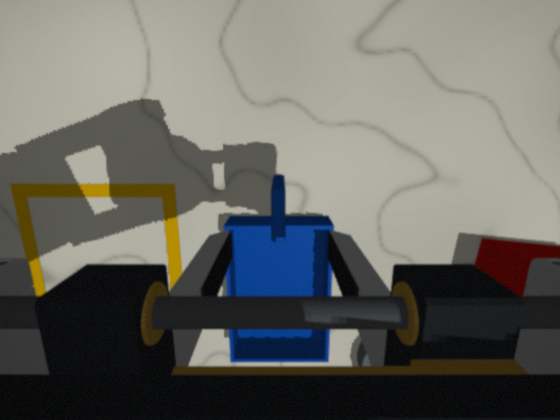

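The wrist view shows the fin at (278,205), centred between the fingers. The depth puts its top at 86 mm, centre (597,341), so I'll descend and pinch it.

```bash
python3 nudge.py '[[0.5,0,25,0,0,0],[1,0,50,0,0,0],[1,0,75,0,0,0],[1,0,100,0,0,0],[1,0,100,0,0,0]]'
python3 nudge.py '[[0,0,0,0,0,0],[0,0,0,0,0,0],[0,0,0,0,0,0],[0,0,0,0,0,0],[0,0,0,0,0,0]]' 0 25
python3 go.py 566 81 47 1.585
```

```text
clock: 1.75
eef_pos: [592.2, 343.7, 47.3]
eef_rot: [-3.136, 0.002, 1.684]
wrist_force: [-0.5, -0.2, 1.0]
finger_gap: 60.0
finger_force: 0.0
clock: 2.25
eef_pos: [594.8, 343.8, 51.0]
eef_rot: [3.141, -0.0, 1.682]
wrist_force: [0.0, -0.3, -0.1]
finger_gap: 22.9
finger_force: 0.0
[-258.   -57.7    3.9] [ 0.001 -0.     0.097] | pos [594.8 343.8  51. ] rot [ 3.141 -0.     1.682] j [0.47 0.75 1.22 0.   1.17 0.36] F [ 0.  -0.3 -0.1] gap 22.9 0.0 t 2.25
```

```bash
python3 nudge.py '[[0,0,0,0,0,0],[0,0,0,0,0,0],[0,0,0,0,0,0]]' 0 25
python3 go.py 567.5 79 50 1.583
```

```text
clock: 2.55
eef_pos: [594.8, 343.7, 50.6]
eef_rot: [3.141, -0.0, 1.682]
wrist_force: [0.5, -0.2, 1.4]
finger_gap: 12.0
finger_force: 25.0
[-260.   -56.4    0.6] [ 0.    -0.     0.099] | pos [594.8 343.7  50.6] rot [ 3.141 -0.     1.682] j [ 0.47  0.75  1.22 -0.    1.17  0.36] F [ 0.5 -0.2  1.4] gap 12.0 25.0 t 2.55
```

```bash
python3 nudge.py '[[-10,-4,0,0,0,0.01],[-28,-12,0,0,0,0.03],[-48,-21,0,0,0,0.055],[-68,-30,0,0,0,0.08],[-86,-37,0,0,0,0.099]]'
python3 go.py 567.5 79 50 1.583
```

```text
clock: 3.05
eef_pos: [566.8, 252.8, 50.6]
eef_rot: [3.141, -0.0, 1.581]
wrist_force: [0.9, 1.7, 0.6]
finger_gap: 11.8
finger_force: 25.0
[-173.8   -1.1    0.5] [ 0.    -0.    -0.002] | pos [566.8 252.8  50.6] rot [ 3.141 -0.     1.581] j [0.36 0.61 1.45 0.   1.08 0.35] F [0.9 1.7 0.6] gap 11.8 25.0 t 3.05
```

```bash
python3 nudge.py '[[-15,0,0,0,0,0],[-40,0,0,0,0,0],[-65,0,0,0,0,0],[-90,-1,0,0,0,0],[-115,-1,0,0,0,0]]'
python3 nudge.py '[[-25,0,0,0,0,0],[-45,0,0,0,0,0],[-58,0,0,0,0,0],[-58,0,0,0,0,0],[-58,0,0,0,0,0]]'
python3 go.py 567.5 79 50 1.583
python3 - <<'E'
from h import *
for n in("top","side"):
    im,d=vision.camera(n);cv2.imwrite(f"pics/{n}1.png",im[:,:,::-1]);P=cloud(n,d)
    X,Y,Z=P[...,0],P[...,1],P[...,2]
    b=(d>0)&mask(im,105,128,120,30)&(X>450)&(X<680)&(Y<170)&(Y>-160)&(Z>25)&(Z<50)
    q=P[b];print(n,len(q),rect(q[:,:2]),q.min(0),q.max(0))
    rd=(d>0)&(mask(im,0,6,130,80)|mask(im,174,180,130,80))&(X>430)&(X<750)&(Y<0)&(Y>-250)&(Z>96)&(Z<112)
    print("lip",rect(P[rd][:,:2]))
E
```

```text
clock: 3.55
eef_pos: [567.7, 137.9, 50.6]
eef_rot: [3.141, -0.0, 1.583]
wrist_force: [-0.1, 1.3, 1.1]
finger_gap: 11.7
finger_force: 25.0
clock: 4.05
eef_pos: [568.6, 81.0, 50.6]
eef_rot: [3.141, 0.0, 1.582]
wrist_force: [-0.1, -2.9, 2.8]
finger_gap: 11.7
finger_force: 25.0
[-1.9 -1.1  0.6] [ 0.     0.    -0.001] | pos [568.6  81.   50.6] rot [3.141 0.    1.582] j [ 0.08  0.52  1.59 -0.    1.02  0.07] F [-0.1 -2.9  2.8] gap 11.7 25.0 t 4.05
top 78 (array([569. , -34.6]), array([107.4, 140. ]), 0.55) [ 514.75892854 -105.05111586   25.56810523] [622.46139805  35.33099125  41.10171652]
lip (array([ 570.6, -173. ]), array([60.6,  8. ]), 2.15)
side 50 (array([562.3,  82.8]), array([36.5, 11.6]), 81.69) [559.06731794  63.87318012  25.02998008] [570.41092479 101.341963    46.79435458]
lip (array([0., 0.]), array([0., 0.]), 0.0)
```

View pics/side1.png

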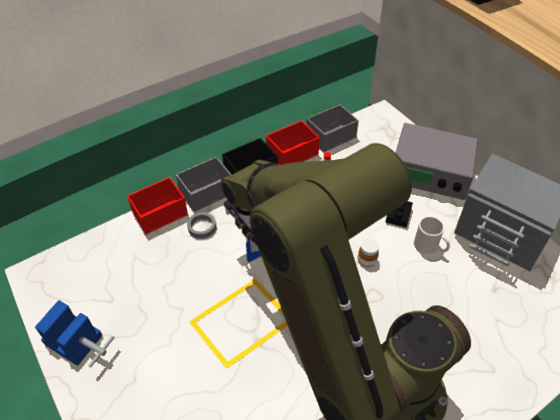

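View pics/top1.png

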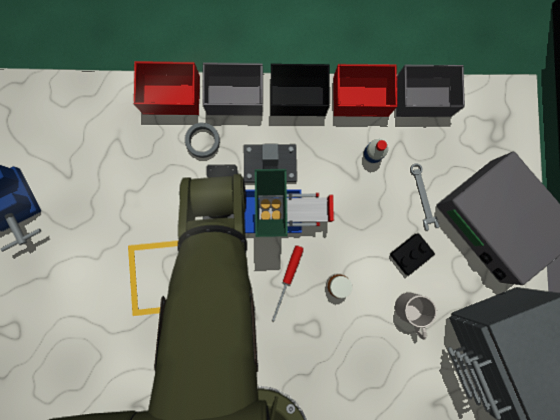

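The top view shows the tray's rim showing on both sides of the chute at (252,215) and (293,230), and the tray measures about 2 mm off centre. The side view is blocked by the arm. I'll release the fin, lift clear and cross over to the lip.

```bash
python3 nudge.py '[[0,0,0,0,0,0],[0,0,0,0,0,0],[0,0,0,0,0,0],[0,0,0,0,0,0]]' 50
python3 nudge.py '[[0,0,-30,0,0,0],[0,0,-75,0,0,0],[0,0,-120,0,0,0],[0,0,-170,0,0,0],[0,0,-220,0,0,0]]'
python3 nudge.py '[[0,0,0,0,0,0.13],[-30,0,0,0,0,0.26],[-70,0,0,0,0,0.39],[-115,0,0,0,0,0.52],[-160,0,0,0,0,0.65]]' 60
python3 go.py 570.5 -173 150 0.015
```

```text
clock: 4.55
eef_pos: [568.3, 81.3, 50.3]
eef_rot: [-3.141, -0.0, 1.583]
wrist_force: [-0.4, 0.3, -0.2]
finger_gap: 40.4
finger_force: 0.0
clock: 5.05
eef_pos: [568.0, 81.2, 272.5]
eef_rot: [-3.141, -0.0, 1.583]
wrist_force: [0.1, -0.3, 0.7]
finger_gap: 49.9
finger_force: 0.0
clock: 5.55
eef_pos: [570.1, -80.3, 270.5]
eef_rot: [3.142, -0.0, 0.928]
wrist_force: [1.8, 0.4, 0.2]
finger_gap: 60.1
finger_force: 0.0
[-74.   55.9 120.5] [ 0.    -0.     0.913] | pos [570.1 -80.3 270.5] rot [ 3.142 -0.     0.928] j [-0.2   0.32  1.35  0.    1.48  0.44] F [1.8 0.4 0.2] gap 60.1 0.0 t 5.55
```

```bash
python3 nudge.py '[[-15,11,0,0,0,0.14],[-30,22,0,0,0,0.28],[-45,33,0,0,0,0.42],[-60,44,0,0,0,0.56],[-74,56,0,0,0,0.7]]'
python3 nudge.py '[[0,0,0,0,0,0.11],[0,0,0,0,0,0.213],[0,0,0,0,0,0.213]]'
python3 go.py 570.5 -173 77 0.015
python3 - <<'E'
from h import *
from scipy.spatial.transform import Rotation as Ro
s=sensors.read_state();T=np.eye(4);T[:3,:3]=Ro.from_euler("xyz",s["eef_rot"]).as_matrix();T[:3,3]=s["eef_pos"]
im,d=vision.camera("wrist");cv2.imwrite("pics/w2.png",im[:,:,::-1]);P=cloud("wrist",d,T)
b=(d>0)&(mask(im,0,6,130,60)|mask(im,174,180,130,60))&(P[...,2]>95)&(P[...,2]<112)&(abs(P[...,0]-570)<60)&(abs(P[...,1]+173)<60)
q=P[b];print(len(q),rect(q[:,:2]),q.mean(0))
E
```

```text
clock: 6.05
eef_pos: [571.2, -172.4, 270.4]
eef_rot: [-3.141, 0.0, 0.227]
wrist_force: [-0.7, 0.3, -0.7]
finger_gap: 60.0
finger_force: 0.0
clock: 6.35
eef_pos: [571.2, -171.7, 270.3]
eef_rot: [-3.141, 0.0, 0.018]
wrist_force: [0.3, 0.4, -0.5]
finger_gap: 60.0
finger_force: 0.0
[ -0.7   1.3 193.3] [-0.     0.     0.003] | pos [ 571.2 -171.7  270.3] rot [-3.141  0.     0.018] j [-0.35  0.37  1.28  0.    1.49  1.2 ] F [ 0.3  0.4 -0.5] gap 60.0 0.0 t 6.35
417 (array([ 572.9, -172.9]), array([62.3,  8.3]), 0.98) [ 573.5791814  -172.94375985  103.79097467]
```

View pics/w2.png

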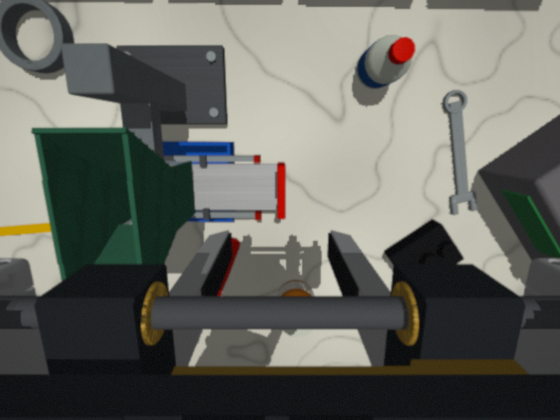

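The wrist view shows the lip at (281,190), between the fingers. It measures (572.5,-173) at a height of 104 mm, so I'll descend and pinch it.

```bash
python3 nudge.py '[[0,1,40,0,0,0],[0.5,1,85,0,0,0],[0.5,1.3,130,0,0,0],[0.5,1.3,170,0,0,0],[0.5,1.3,193,0,0,0]]'
python3 nudge.py '[[0,0,0,0,0,0],[0,0,0,0,0,0],[0,0,0,0,0,0],[0,0,0,0,0,0],[0,0,0,0,0,0]]' 0 30
python3 nudge.py '[[0,0,0,0,0,0],[0,0,0,0,0,0],[0,0,0,0,0,0]]' 0 30
python3 go.py 571 -232.5 77 0.015
```

```text
clock: 6.9
eef_pos: [570.6, -172.3, 74.1]
eef_rot: [-3.14, 0.003, 0.024]
wrist_force: [1.2, -0.3, 0.9]
finger_gap: 59.8
finger_force: 0.0
clock: 7.4
eef_pos: [572.2, -173.1, 78.5]
eef_rot: [3.141, -0.002, 0.02]
wrist_force: [-1.1, -0.2, -0.1]
finger_gap: 23.3
finger_force: 0.0
clock: 7.7
eef_pos: [571.9, -173.1, 77.8]
eef_rot: [3.141, -0.0, 0.02]
wrist_force: [-1.3, -0.4, 3.5]
finger_gap: 10.0
finger_force: 30.0
[-2.1 59.4  0.8] [ 0.    -0.     0.005] | pos [ 571.9 -173.1   77.8] rot [ 3.141 -0.     0.02 ] j [-0.36  0.53  1.51 -0.    1.1   1.2 ] F [-1.3 -0.4  3.5] gap 10.0 30.0 t 7.7
```

```bash
python3 nudge.py '[[0,8,0,0,0,0],[0,20,0,0,0,0],[0,32,0,0,0,0],[0,44,0,0,0,0],[0,54,0,0,0,0]]'
python3 nudge.py '[[0,2,0,0,0,0],[0,4,0,0,0,0],[0,5,0,0,0,0],[0,6,0,0,0,0],[0,7,0,0,0,0]]'
python3 go.py 571 -232.5 77 0.015
```

```text
clock: 8.2
eef_pos: [572.9, -227.0, 77.8]
eef_rot: [-3.14, -0.0, 0.02]
wrist_force: [-1.5, 6.9, 4.9]
finger_gap: 9.8
finger_force: 30.0
clock: 8.7
eef_pos: [573.0, -232.6, 77.7]
eef_rot: [-3.139, 0.0, 0.02]
wrist_force: [-2.9, 16.5, 9.6]
finger_gap: 9.6
finger_force: 30.0
[-2.  -0.1  0.7] [-0.003  0.     0.005] | pos [ 573.  -232.6   77.7] rot [-3.139  0.     0.02 ] j [-0.45  0.58  1.44  0.    1.13  1.1 ] F [-2.9 16.5  9.6] gap 9.6 30.0 t 8.7
```

The force rose to 16 N, so the gate is at its stop. Next I'll check the spacers.

```bash
python3 nudge.py '[[0,0,0,0,0,0],[0,0,0,0,0,0],[0,0,0,0,0,0],[0,0,0,0,0,0],[0,0,0,0,0,0]]'
python3 - <<'E'
from h import *
im,d=vision.camera("top");P=cloud("top",d)
cv2.imwrite("pics/top2.png",cv2.resize(im[130:280,190:390,::-1],None,fx=4,fy=4,interpolation=2)[:600])
b=(d>0)&mask(im,10,24,80,60)&(abs(P[...,0]-569)<70)&(abs(P[...,1]+27)<90)
n,l=cv2.connectedComponents(b.astype(np.uint8))
for i in range(1,n):
    q=P[l==i]
    if len(q)>6: print(len(q),q.mean(0).round(0),np.percentile(q[:,2],[10,90]).round(0))
lip=(d>0)&(mask(im,0,6,130,80)|mask(im,174,180,130,80))&(P[...,2]>96)&(P[...,2]<112)&(P[...,1]<-150)&(P[...,1]>-280)
print(rect(P[lip][:,:2]))
E
```

```text
clock: 9.2
eef_pos: [573.0, -232.6, 77.7]
eef_rot: [-3.139, 0.0, 0.02]
wrist_force: [-2.7, 11.5, 7.2]
finger_gap: 9.9
finger_force: 30.0
63 [581.  -9.  25.] [20. 29.]
67 [581. -43.  26.] [21. 29.]
103 [555. -21.  37.] [23. 32.]
(array([0., 0.]), array([0., 0.]), 0.0)
```

View pics/top2.png

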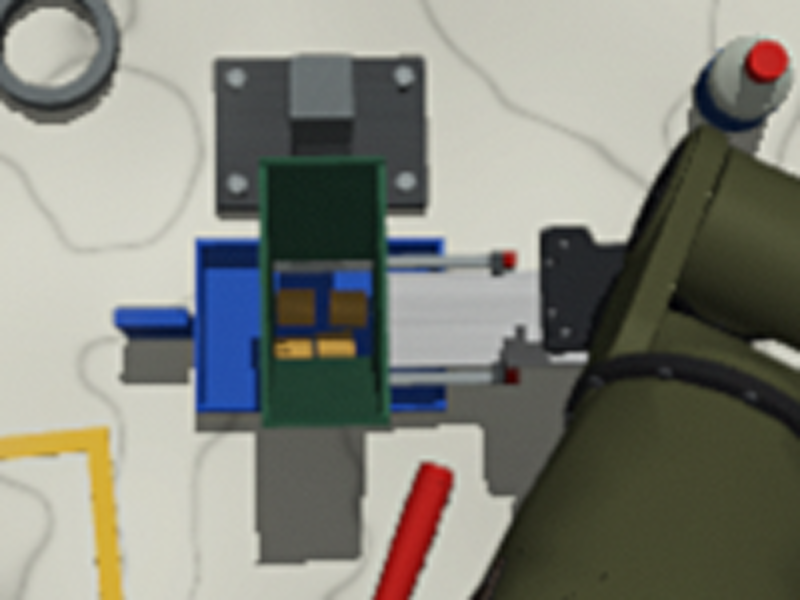

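The picture shows all four spacers through the open chute, at (295,305), (348,305), (293,348) and (335,348). Their tops are at about 28 mm, so they lie on the tray floor. I'll push the gate shut.

```bash
python3 nudge.py '[[0,-10,0,0,0,0],[0,-24,0,0,0,0],[0,-38,0,0,0,0],[0,-52,0,0,0,0],[0,-62,0,0,0,0]]'
python3 nudge.py '[[0,-2,0,0,0,0],[0,-4,0,0,0,0],[0,-5,0,0,0,0],[0,-6,0,0,0,0],[0,-6,0,0,0,0]]'
python3 go.py 571 -166 77 0.015
```

```text
clock: 9.75
eef_pos: [571.9, -171.7, 77.8]
eef_rot: [3.141, -0.001, 0.02]
wrist_force: [-0.3, -4.7, 3.8]
finger_gap: 9.8
finger_force: 30.0
clock: 10.25
eef_pos: [571.8, -166.5, 77.8]
eef_rot: [3.141, -0.001, 0.02]
wrist_force: [-1.8, -3.1, 5.5]
finger_gap: 9.4
finger_force: 30.0
[-0.8 -0.5  0.8] [ 0.001 -0.001  0.005] | pos [ 571.8 -166.5   77.8] rot [ 3.141e+00 -1.000e-03  2.000e-02] j [-0.34  0.53  1.51 -0.    1.1   1.21] F [-1.8 -3.1  5.5] gap 9.4 30.0 t 10.25
```

```bash
python3 nudge.py '[[0,-1,0,0,0,0],[0,-2,0,0,0,0],[0,-2,0,0,0,0]]'
python3 go.py 571 -166 77 0.015
```

```text
clock: 10.55
eef_pos: [571.8, -166.4, 77.8]
eef_rot: [3.138, -0.001, 0.019]
wrist_force: [-0.1, -16.6, 3.0]
finger_gap: 9.5
finger_force: 30.0
[-0.8 -0.4  0.8] [ 0.004 -0.001  0.004] | pos [ 571.8 -166.4   77.8] rot [ 3.138e+00 -1.000e-03  1.900e-02] j [-0.34  0.53  1.51 -0.    1.1   1.21] F [ -0.1 -16.6   3. ] gap 9.5 30.0 t 10.55
```

```bash
python3 nudge.py '[[0,2,0,0,0,0],[0,2,0,0,0,0],[0,2,0,0,0,0],[0,2,0,0,0,0],[0,2,0,0,0,0]]' 50
python3 nudge.py '[[0,0,-25,0,0,0],[0,0,-65,0,0,0],[0,0,-110,0,0,0],[0,0,-155,0,0,0],[0,0,-195,0,0,0]]'
python3 nudge.py '[[0,0,0,0,0,-0.14],[0,-30,0,0,0,-0.28],[0,-70,0,0,0,-0.42],[0,-115,0,0,0,-0.56],[0,-160,0,0,0,-0.7]]' 60
python3 go.py 568 81 200 1.582
```

```text
clock: 11.05
eef_pos: [571.6, -165.7, 77.3]
eef_rot: [-3.141, 0.0, 0.02]
wrist_force: [0.7, -0.5, -0.1]
finger_gap: 46.2
finger_force: 0.0
clock: 11.55
eef_pos: [571.6, -165.8, 274.9]
eef_rot: [3.141, -0.001, 0.02]
wrist_force: [1.1, 0.5, 0.0]
finger_gap: 50.1
finger_force: 0.0
clock: 12.05
eef_pos: [568.1, -4.4, 272.5]
eef_rot: [-3.142, -0.0, 0.725]
wrist_force: [0.8, 0.3, -0.4]
finger_gap: 60.0
finger_force: 0.0
[ 56.5 -64.   72.5] [-0.    -0.    -0.857] | pos [568.1  -4.4 272.5] rot [-3.142 -0.     0.725] j [-0.07  0.3   1.37  0.    1.48  0.77] F [ 0.8  0.3 -0.4] gap 60.0 0.0 t 12.05
```

```bash
python3 nudge.py '[[12,-13,0,0,0,-0.14],[24,-27,0,0,0,-0.28],[36,-41,0,0,0,-0.42],[47,-53,0,0,0,-0.56],[56.5,-64,0,0,0,-0.7]]'
python3 nudge.py '[[0,0,0,0,0,-0.1],[0,0,0,0,0,-0.157],[0,0,0,0,0,-0.157]]'
python3 go.py 568 81 50 1.582
python3 - <<'E'
from h import *
from scipy.spatial.transform import Rotation as Ro
s=sensors.read_state();T=np.eye(4);T[:3,:3]=Ro.from_euler("xyz",s["eef_rot"]).as_matrix();T[:3,3]=s["eef_pos"]
im,d=vision.camera("wrist");P=cloud("wrist",d,T)
b=(d>0)&mask(im,105,128,120,30)&(P[...,2]>78)&(P[...,2]<95)&(abs(P[...,0]-568)<60)&(abs(P[...,1]-81)<80)
print(b.sum(),rect(P[b][:,:2]))
im,d=vision.camera("top");P=cloud("top",d)
lip=(d>0)&(mask(im,0,6,130,80)|mask(im,174,180,130,80))&(P[...,2]>96)&(P[...,2]<112)&(P[...,1]<-120)&(P[...,1]>-280)&(P[...,0]<650)
print("lip",rect(P[lip][:,:2]))
E
```

```text
clock: 12.55
eef_pos: [568.7, 80.4, 272.4]
eef_rot: [-3.141, -0.0, 1.426]
wrist_force: [0.2, -0.2, -0.4]
finger_gap: 59.7
finger_force: 0.0
clock: 12.85
eef_pos: [568.7, 79.6, 272.4]
eef_rot: [-3.141, -0.0, 1.578]
wrist_force: [0.7, 0.1, 0.2]
finger_gap: 60.2
finger_force: 0.0
[  1.4  -0.7 222.4] [-0.    -0.    -0.004] | pos [568.7  79.6 272.4] rot [-3.141 -0.     1.578] j [0.08 0.31 1.35 0.   1.48 0.07] F [0.7 0.1 0.2] gap 60.2 0.0 t 12.85
352 (array([569.9,  77.8]), array([11.2, 45.8]), 0.68)
lip (array([ 570.7, -165.9]), array([60.4,  8. ]), 1.41)
```

```bash
python3 nudge.py '[[0,0,45,0,0,0],[1,0,95,0,0,0],[1,0.5,145,0,0,0],[1,0.5,190,0,0,0],[1,0.5,222,0,0,0]]'
python3 nudge.py '[[0,0,0,0,0,0],[0,0,0,0,0,0],[0,0,0,0,0,0],[0,0,0,0,0,0],[0,0,0,0,0,0]]' 0 30
python3 nudge.py '[[0,0,0,0,0,0],[0,0,0,0,0,0],[0,0,0,0,0,0]]' 0 30
python3 nudge.py '[[10,0,0,0,0,0],[25,0,0,0,0,0],[45,0,0,0,0,0],[65,0,0,0,0,0],[85,0,0,0,0,0]]'
python3 nudge.py '[[20,0,0,0,0,0],[38,0,0,0,0,0],[52,0,0,0,0,0],[60,0,0,0,0,0],[60,0,0,0,0,0]]'
python3 go.py 393.2 324.2 50 1.672
```

```text
clock: 13.45
eef_pos: [568.1, 80.2, 47.5]
eef_rot: [-3.139, 0.0, 1.575]
wrist_force: [0.3, 0.2, 0.2]
finger_gap: 60.1
finger_force: 0.0
clock: 13.95
eef_pos: [569.9, 80.4, 51.8]
eef_rot: [3.14, -0.0, 1.577]
wrist_force: [0.3, -0.1, -0.4]
finger_gap: 23.3
finger_force: 0.0
clock: 14.25
eef_pos: [569.5, 80.4, 51.0]
eef_rot: [3.141, -0.0, 1.577]
wrist_force: [-2.2, 0.1, 6.0]
finger_gap: 12.1
finger_force: 30.0
clock: 14.75
eef_pos: [569.2, 165.3, 51.0]
eef_rot: [3.141, 0.001, 1.577]
wrist_force: [0.7, -6.6, 5.5]
finger_gap: 12.1
finger_force: 30.0
clock: 15.25
eef_pos: [568.8, 226.5, 51.0]
eef_rot: [3.14, -0.001, 1.578]
wrist_force: [1.4, 5.1, 4.8]
finger_gap: 11.9
finger_force: 30.0
[  99.  -174.9    0.8] [ 0.001 -0.001 -0.094] | pos [568.8 226.5  51. ] rot [ 3.140e+00 -1.000e-03  1.578e+00] j [0.32 0.6  1.48 0.   1.07 0.31] F [1.4 5.1 4.8] gap 11.9 30.0 t 15.25
```

```bash
python3 nudge.py '[[6,-10,0,0,0,-0.005],[16,-26,0,0,0,-0.015],[27,-46,0,0,0,-0.025],[38,-66,0,0,0,-0.035],[49,-86,0,0,0,-0.045]]'
python3 nudge.py '[[12,-20,0,0,0,-0.01],[24,-40,0,0,0,-0.02],[35,-60,0,0,0,-0.03],[43,-76,0,0,0,-0.04],[50,-88,0,0,0,-0.048]]'
python3 nudge.py '[[0,0,0,0,0,0],[0,0,0,0,0,0]]'
python3 go.py 393.2 324.2 50 1.672
```

```text
clock: 15.75
eef_pos: [482.3, 273.7, 51.0]
eef_rot: [3.139, 0.0, 1.622]
wrist_force: [5.8, -3.0, 3.5]
finger_gap: 11.7
finger_force: 30.1
clock: 16.25
eef_pos: [391.6, 319.4, 51.0]
eef_rot: [3.14, -0.0, 1.671]
wrist_force: [7.2, -3.3, 4.7]
finger_gap: 11.9
finger_force: 30.1
clock: 16.45
eef_pos: [391.2, 319.9, 50.9]
eef_rot: [-3.142, -0.001, 1.67]
wrist_force: [-4.5, 4.4, 8.0]
finger_gap: 12.1
finger_force: 30.0
[4.1 2.4 1. ] [-0.    -0.001 -0.002] | pos [391.2 319.9  50.9] rot [-3.142e+00 -1.000e-03  1.670e+00] j [0.61 0.39 1.79 0.   0.96 0.51] F [-4.5  4.4  8. ] gap 12.1 30.0 t 16.45
```

Now a small correction, then release, lift and move the arm clear to check.

```bash
python3 nudge.py '[[2,1,0,0,0,0],[4,2.4,0,0,0,0],[4,2.4,0,0,0,0],[4,2.4,0,0,0,0]]'
python3 nudge.py '[[0,0,0,0,0,0],[0,0,0,0,0,0],[0,0,0,0,0,0],[0,0,0,0,0,0],[0,0,0,0,0,0]]' 50
python3 nudge.py '[[0,0,-25,0,0,0],[0,0,-65,0,0,0],[0,0,-110,0,0,0],[0,0,-155,0,0,0],[30,0,-195,0,0,0]]'
python3 nudge.py '[[45,0,0,0,0,0],[90,-10,0,0,0,0],[135,-30,0,0,0,0],[180,-60,0,0,0,0],[220,-90,0,0,0,0]]'
python3 - <<'E'
from h import *
im,d=vision.camera("top");P=cloud("top",d);X,Y,Z=P[...,0],P[...,1],P[...,2]
cv2.imwrite("pics/top3.png",im[:,:,::-1])
b=(d>0)&mask(im,105,128,120,30)&(X<560)&(X>280)&(Y<400)&(Y>80)
for lo,hi in((30,46),(60,110)):
    q=P[b&(Z>lo)&(Z<hi)];print(len(q),rect(q[:,:2]),np.percentile(q[:,2],[50,95]))
lip=(d>0)&(mask(im,0,6,130,80)|mask(im,174,180,130,80))&(Z>96)&(Z<112)&(Y<-120)&(Y>-280)&(X<650)
print("lip",rect(P[lip][:,:2]))
E
```

```text
clock: 16.85
eef_pos: [393.2, 322.9, 50.9]
eef_rot: [-3.14, 0.001, 1.669]
wrist_force: [-6.4, -6.3, 13.7]
finger_gap: 11.8
finger_force: 30.0
clock: 17.35
eef_pos: [393.6, 323.5, 50.3]
eef_rot: [-3.141, 0.0, 1.67]
wrist_force: [-0.1, 0.1, 0.1]
finger_gap: 47.8
finger_force: 0.0
clock: 17.85
eef_pos: [391.1, 352.0, 248.2]
eef_rot: [3.14, -0.0, 1.667]
wrist_force: [0.7, 0.6, 0.2]
finger_gap: 50.0
finger_force: 0.0
clock: 18.35
eef_pos: [280.8, 561.8, 245.0]
eef_rot: [-3.141, 0.0, 1.669]
wrist_force: [0.9, 0.9, 0.2]
finger_gap: 50.0
finger_force: 0.0
353 (array([400.7, 235. ]), array([109.5, 193.3]), 5.11) [36.89495604 40.99751854]
97 (array([393.4, 319.4]), array([10.9, 44.8]), 5.23) [85.1001398  88.19842114]
lip (array([ 570.9, -166. ]), array([61. ,  8.4]), 1.2)
```

View pics/top3.png

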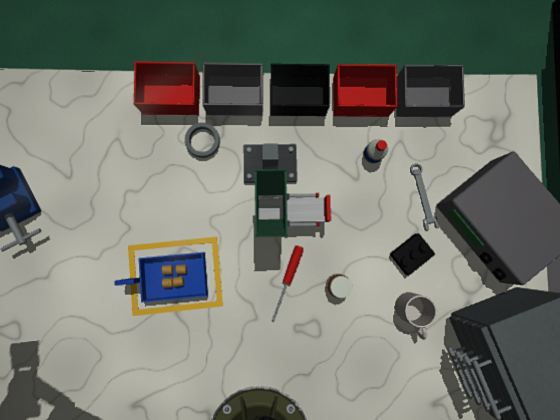

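The picture shows the tray at (173,277), square inside the outline, with four spacers in it at (167–181, 270–283). The gate is shut, with the lip at (328,208), and the bystanders look unmoved. The tray's centre is within 2 mm of the outline's.

```bash
python3 nudge.py '[[0,0,0,0,0,0],[0,0,0,0,0,0]]' | head -1
python3 -c "from cell import manip, vision, sensors; print(manip.sign_off())"
```

```text
clock: 18.6
the job is handed in; nothing more can be done
None
```

Job handed in at 18.6 s: the tray with all four spacers stands square inside the yellow outline (about 2 mm off centre), the gate is shut and the bystanders look untouched; no verdict was returned.

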